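Unlock the incubator through its hidden release slot and open the door

TASK

The power is off and the bench incubator's door is locked. Pick up the release tool, feel along the recessed window in the lock column with its rod until you find the slot, and push the latch inside fully in; then set the tool back down on the bench (lower it there, do not drop it), and swing the door open by its handle to 60 degrees or more and let go. Leave the glass jar and the two small bottles where they are.

Things in the scene. Friction and masses are not known exactly. Their poses are not given: they have to be found in the camera images.
- tool_grip (a point): Release tool: black flat-sided handle, 100 mm long, 24 wide, 40 tall, with a straight 10 mm round steel rod 100 mm long on its front end; 0.15 kg. Lies 24 mm side down, rod level, 20 mm above the bench. This point: its balance region, on the rod's axis line, inside the handle 25 mm behind the handle's front end, 20 mm above the bench. x points along the rod to the tip, z up, y across the width.
- tool_tip (a point): The extreme end of the tool's rod (ball-ended, 10 mm across), 125 mm ahead of tool_grip; same axes.
- incubator: White bench incubator, fixed: 300 mm deep (x), 480 wide (y), 240 tall. Origin: centre of its underside on the bench. Its front (-x face) looks at the robot; +x points into the machine, y along the front, z up. The +y part of the front is the door; the -y 220 mm are the lock column with the release window.
- window (a point): Centre of the release window, in the plane of the lock column's front face, 100 mm above the bench, axes as the incubator. The window is 100 mm wide (y) and 36 tall, under a visor that stands out 30 mm, its underside 20 mm above this point. Recessed 8 mm behind the front face is a flat fixed steel strip, 12 mm thick, with one slot through it, 18 mm wide and 24 tall.
- latch (a joint): Travel of the plunger in the strip's slot: 0 as found (locked), 0.012 m fully in (unlocked). The slot is at the window centre's height; its place along the window differs each time (centre up to 28 mm either side of the middle), unseen. The plunger's face lies 20 mm behind the front face and is pushed straight in to a hard stop at 32 mm, with 4 to 6 N. No spring: it stays where pushed.
- door (a joint): Opening angle of the incubator door: 0 shut, up to 1.9 rad; hinged on its upright +y edge, so the handle end swings out towards the robot, then to the robot's left (clockwise from above). Locked solid until the latch is in; then light (under 3 N at the handle), and it stays where it is left.
- handle (a point): Middle of the door's handle: a level steel bar, 12 mm thick, 100 mm between its end posts (along y when shut), 205 mm above the bench, its axis 45 mm out from the door's face (39 mm clear behind it, nothing above or below: it can be pinched from above, one finger in front of and one behind the bar). Its x axis points into the door, square to it, and turns with the door.
- hinge (a point): A point on the door's upright hinge axis, at the height of the handle. The handle's middle is 185 mm along the door from it and 65 mm out.
- jar: Glass jar with a steel lid, 90 mm across, 140 mm tall (bystander). Origin: centre of its underside.
- bottle_a: Small clear bottle with a wide cap, 52 mm across, 110 mm tall (bystander). Origin: centre of its underside.
- bottle_b: Small clear bottle with a wide cap, 52 mm across, 120 mm tall (bystander). Origin: centre of its underside.
Mind the look-alikes: they are no part of the job. What is shaped like the part that bears tool_grip but yellow is not meant.

How it is judged (in metres and radians):
On the way, in this order (a step that is already met when the one before it is completed fails the run):
1. the release tool is lifted off the bench (height (world z) of tool_grip above 0.06 m and contact force between the fingers and tool above 0.5 N), for 0.1 s.
2. the latch is pushed fully in (at least 10 of its 12 mm) (value of joint latch above 0.01 m), for 0.1 s.
3. the tool is set down on the bench, still in the gripper's hold as it comes to rest there (height (world z) of tool_grip below 0.032 m and height (world z) of tool_tip below 0.04 m and contact force between the fingers and tool above 0.3 N and linear speed of tool below 0.1 m/s), for 0.05 s.
4. the door is swung open to at least 57 degrees, the tool lying on the bench (value of joint door above 1 rad and height (world z) of tool_grip below 0.032 m and height (world z) of tool_tip below 0.04 m), for 0.1 s.
At the end, for the whole second after the job is handed in: The latch is pushed in at least 10 mm, the door stands still at 1.0 rad (57 degrees) or more, and the release tool lies at rest on the bench (its grip point under 32 mm and its tip under 40 mm above the bench), everything released (all of step 4 and value of joint latch above 0.01 m and linear speed of tool below 0.03 m/s and velocity of joint door between -0.05 and 0.05 rad/s); the robot touches nothing.
It fails at once if the jar or a bottle is shifted by more than 30 mm or tipped over (distance of any of jar, bottle_a, bottle_b from where it was at the start of the episode above 0.03 m or angle between any of jar, bottle_a, bottle_b's own z axis and vertical above 0.5 rad).
It also fails if it takes over 72 s, if anything falls off the work surface, if the arm or the gripper's body presses on something with over 40 N, if the wrist force passes 120 N, or if a joint passes its speed limit or range.

ROBOT

A 6-joint arm with a two-finger parallel gripper is mounted at the origin on the work surface. World frame = base frame: x ahead of the robot, y to its left, z up, the work surface at z = 0. Lengths are in mm, angles in rad, forces in N, time in s.
With the tool pointing down it reaches from about 350 to 725 mm from the base axis. Payload 4.3 kg.
Tool frame: the origin (TCP) lies between the finger pads; the fingertips stand 22 mm ahead of it and the grasp point (between the pads) lies 3 mm ahead of it; z points along the fingers, y is the direction in which the jaws open and shut (so a half turn about z gives the same grasp; the last joint's range is limited). The gripper opens to 85 mm and grips with 20 to 120 N. Pads are 22 mm wide; open, the fingers measure 114 mm over their backs; the gripper's body (76 mm by 85 mm) begins 54 mm behind the grasp point. The pads swing forward as they close: fully open they stand 13 mm farther back than shut.
Start: joints at [1.19, 0.377, 0.081, 1.274, 0, 1.46], TCP at [153.82, 554.082, 221.429] pointing down, gripper open.
Joint ranges: [-2.72, 2.72], [-0.84, 1.66], [-1.02, 1.22], [-1.77, 2.12], [-1.37, 1.28], [-3.14, 3.14]. Speed limits (rad/s): [2.57, 2.57, 3.14, 3.14, 3.14, 3.14].

INTERFACE

Orientations are given as a rotation vector (axis times angle).
In Python, from station import manip gives the robot as it stands. Calls block until the motion is done:
- manip.move_to(position, orientation): joint-space move of the TCP to a pose.
- manip.servo_line(position, ori=None, v=150): straight line of the TCP; ori=None keeps the orientation; v is the mean speed in mm/s.
- manip.move_j(angles): joint-space move.
- manip.command_gripper(opening): finger opening in mm; the grip force is fixed at half the most; returns when the fingers have stopped.
- manip.wait(seconds).
- manip.inverse_kinematics(position, orientation): joint angles nearest the present ones, or None.
- manip.get_state(): the state.
- manip.read_camera(name): name is "scene" or "top" or "wrist"; returns a dict with "img" (400x640x3 uint8, red, green, blue), "z_map" (400x640 float32, mm along the optical axis (not along the pixel's ray), 0 where there is no reading), "camera_matrix" (3x3 intrinsics, pixels), "k1" (the pictures are not rectified: a ray, as slopes to the right and down, at radius r is drawn at 1 + k1 r^2 times it, then the intrinsics apply), "rvec" (rotation vector, rad) and "tvec" (3), from world to camera coordinates, as OpenCV has them. Camera axes: x right, y down, z forward; pixel columns grow to the right and rows downward; lengths in mm; the calibration is good to about 2 mm. A picture is of the moment at which its call begins.
A pose or a line that the arm cannot do raises manip.Unreachable and nothing moves.
- manip.finish_job(): hands the job in, once; it reports no verdict.
The state is a dict: "t": time; "q": joint angles; "dq": joint speeds; "tau": joint torques, N m; "position": TCP position; "tcp_rot": TCP orientation; "contact_force": force on the tool from outside, world axes, zero at the start; "torque": the same for the moment, N m; "gripper_width": finger opening in mm.
Only numpy, scipy, OpenCV 4.12 (cv2) and the standard library are available. Lean on these libraries where they do the work, as an engineer would, in place of code of your own. Each camera call takes 0.05 s, during which the arm holds its last target.

## Working session

There is one attempt and no reset: what is moved stays moved. The work goes in short steps, each a Python script; the robot and the scene stay as the last script left them, time stands still between calls to the robot, and variables do not carry over. Pictures are saved under pics/ and viewed, and the job is handed in when it is done.

```bash
ls; mkdir -p pics
python3 - <<'E'
from station import manip
import cv2,numpy as np,pickle
for n in ["scene","top","wrist"]:
    c=manip.read_camera(n); cv2.imwrite(f"pics/{n}0.png",c["img"][:,:,::-1]); pickle.dump(c,open(f"{n}0.pkl","wb"))
    R=cv2.Rodrigues(np.array(c["rvec"],float))[0]; print(n,c["camera_matrix"],c["k1"],-R.T@np.array(c["tvec"]).ravel(), R[2])
s=manip.get_state();print(s)
E
```

```text
pics
scene [[364.48742847   0.         317.67061209]
 [  0.         364.48742847 194.09097509]
 [  0.           0.           1.        ]] 0.025323013227961242 [ 319.61838402 -275.95616081 1212.49860428] [ 0.17767371  0.2781976  -0.94394817]
top [[408.13910227   0.         317.98083263]
 [  0.         408.13910227 203.59021604]
 [  0.           0.           1.        ]] -0.05376946507597589 [ 373.11178567   39.27929918 1478.52797631] [ 0.09907334  0.00213213 -0.99507785]
wrist [[323.74139588   0.         321.40432153]
 [  0.         323.74139588 197.96988817]
 [  0.           0.           1.        ]] -0.05490302379234883 [ 86.39956539 573.07369541 375.10917882] [ 0.2642658  -0.07454218 -0.9615649 ]
{'t': 0.15, 'q': array([ 1.18970592e+00,  3.77914048e-01,  7.99841514e-02,  1.27438762e+00,
       -1.00413610e-05,  1.46049481e+00]), 'dq': array([-9.36487550e-05, -2.53750016e-03,  3.11561433e-03,  3.43486560e-05,
        1.27917925e-03, -8.08700118e-04]), 'tau': array([ 1.88581498e-04, -4.64033604e+01,  2.70170635e+01,  1.38786854e-02,
       -1.65404717e-04,  3.66344075e-07]), 'position': array([153.62358893, 553.59279056, 220.68468181]), 'tcp_rot': array([-4.24007048e-01, -3.11248351e+00,  2.32129301e-03]), 'contact_force': array([-0.14060046, -0.64342807, -0.02214979]), 'torque': array([ 0.02485439, -0.03089766,  0.03187591]), 'gripper_width': 85.73367377640966}
```

View pics/scene0.png

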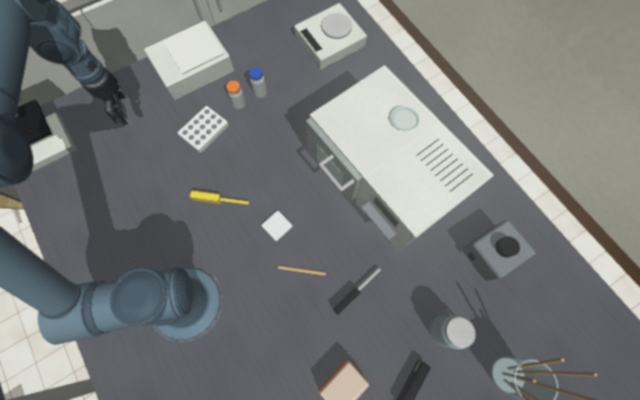

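View pics/top0.png

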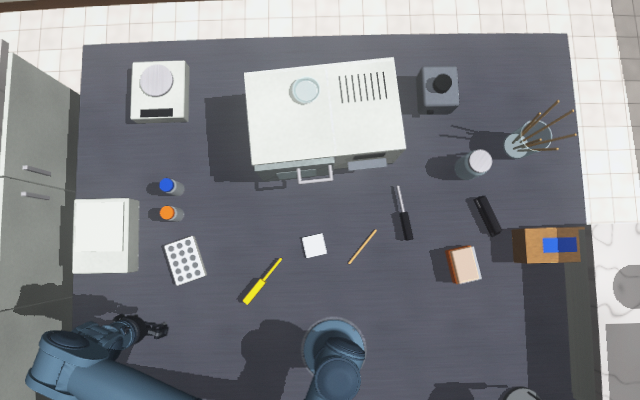

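View pics/wrist0.png

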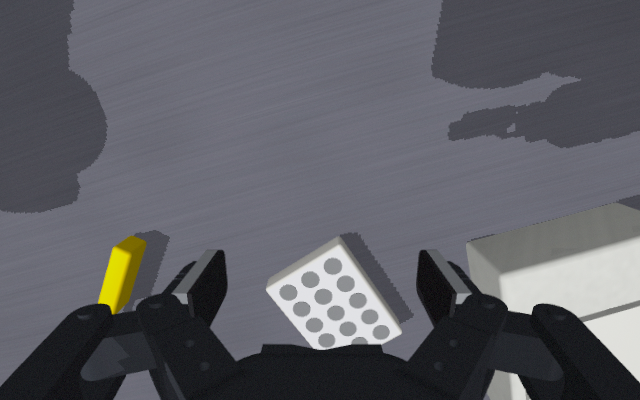

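Candidates in the top view are the yellow tool (262,280), the black handle with a steel rod (403,212), and a plain black block (487,215). The one meant is (403,212), because it's black and has a rod. I'll confirm that in a crop while measuring.

```bash
cat > h.py <<'E'
import cv2,numpy as np,pickle
from scipy.spatial.transform import Rotation as Ro
def load(n): return pickle.load(open(n+".pkl","rb"))
def snap(n,tag):
    from station import manip
    c=manip.read_camera(n); cv2.imwrite(f"pics/{n}{tag}.png",c["img"][:,:,::-1]); pickle.dump(c,open(f"{n}{tag}.pkl","wb")); return c
def ray(c,u,v):
    K=np.array(c["camera_matrix"]);k=c["k1"]
    d=np.array([[[u,v]]],float)
    p=cv2.undistortPoints(d,K,np.array([k,0,0,0.]))[0,0]
    R=cv2.Rodrigues(np.array(c["rvec"],float))[0]; t=np.array(c["tvec"],float).ravel()
    return -R.T@t, R.T@np.array([p[0],p[1],1.]) # cam-z normalised
def onz(c,u,v,z):
    o,d=ray(c,u,v); return o+d*(z-o[2])/d[2]
def dep(c,u,v):
    o,d=ray(c,u,v); return o+d*float(c["z_map"][int(v),int(u)])
def proj(c,P):
    p=cv2.projectPoints(np.array(P,float).reshape(-1,1,3),np.array(c["rvec"],float),np.array(c["tvec"],float),np.array(c["camera_matrix"]),np.array([c["k1"],0,0,0.]))[0]
    return p.reshape(-1,2)
E
python3 - <<'E'
from h import *
t=load("top0");s=load("scene0")
a=cv2.resize(t["img"][150:260,340:520],None,fx=4,fy=4,interpolation=cv2.INTER_CUBIC)[:,:,::-1]
cv2.imwrite("pics/crop1.png",a)
a=cv2.resize(s["img"][60:250,270:500],None,fx=3.4,fy=3.1,interpolation=cv2.INTER_CUBIC)[:,:,::-1]
cv2.imwrite("pics/crop2.png",a)
a=cv2.resize(t["img"][50:210,230:430],None,fx=4,fy=3.7,interpolation=cv2.INTER_CUBIC)[:,:,::-1]
cv2.imwrite("pics/crop3.png",a)
for n,c,pts in (("top",t,[(403,212),(400,190),(480,160),(168,186),(167,213),(315,115),(245,72),(393,58),(405,149),(251,164),(315,180),(368,163),(487,215),(465,265),(300,92),(305,90),(398,190)]),("scene",s,[(362,285),(460,332),(387,68),(492,175),(235,88),(257,74),(404,118)])):
    for u,v in pts: print(n,u,v,np.round(dep(c,u,v)),np.round(onz(c,u,v,20)))
E
```

```text
top 403 212 [ 479. -258.   39.] [ 481. -262.   20.]
top 400 190 [ 563. -259.   -4.] [ 560. -255.   20.]
top 480 160 [ 641. -506.  137.] [ 664. -554.   20.]
top 168 186 [581. 549. 121.] [596. 587.  20.]
top 167 213 [490. 555. 109.] [497. 589.  20.]
top 315 115 [774.  45. 242.] [846.  46.  20.]
top 245 72 [1.028e+03 3.070e+02 1.000e+00] [1020.  304.   20.]
top 393 58 [ 957. -208.  239.] [1061. -252.   20.]
top 405 149 [ 715. -283.    3.] [ 711. -280.   20.]
top 251 164 [673. 286.  -0.] [669. 282.  20.]
top 315 180 [574.  50. 213.] [604.  51.  20.]
top 368 163 [ 641. -129.  128.] [ 662. -143.   20.]
top 487 215 [ 461. -557.   43.] [ 462. -566.   20.]
top 465 265 [ 289. -457.   73.] [ 286. -476.   20.]
top 300 92 [849.  90. 244.] [936.  99.  20.]
top 305 90 [856.  74. 243.] [943.  80.  20.]
top 398 190 [ 559. -246.   29.] [ 561. -247.   20.]
scene 362 285 [ 498. -259.   28.] [ 499. -259.   20.]
scene 460 332 [ 637. -506.  138.] [ 671. -532.   20.]
scene 387 68 [1072.  387.   -8.] [1055.  372.   20.]
scene 492 175 [ 956. -208.  240.] [1099. -193.   20.]
scene 235 88 [493. 544. 109.] [507. 610.  20.]
scene 257 74 [587. 548. 118.] [610. 621.  20.]
scene 404 118 [854.  76. 244.] [977. 157.  20.]
```

View pics/crop1.png

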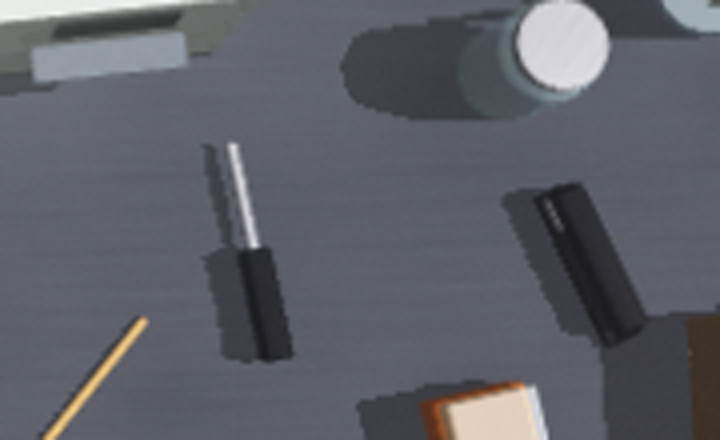

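View pics/crop2.png

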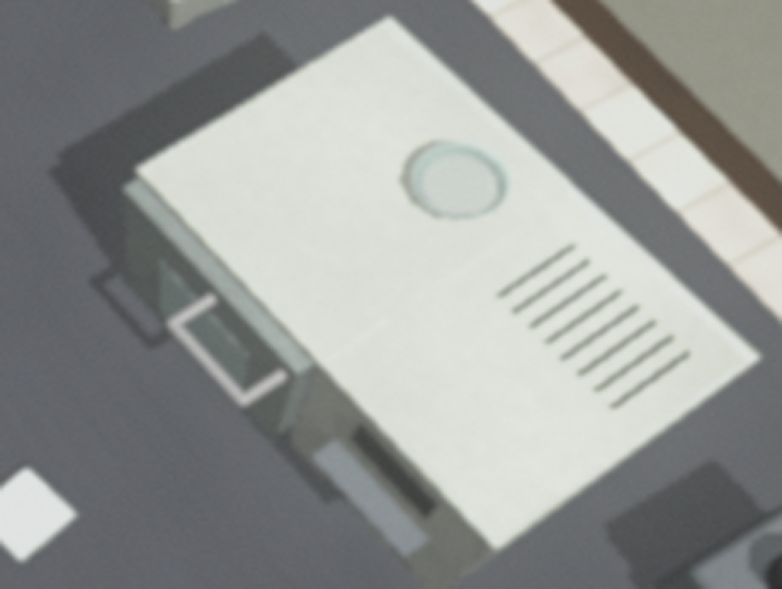

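View pics/crop3.png

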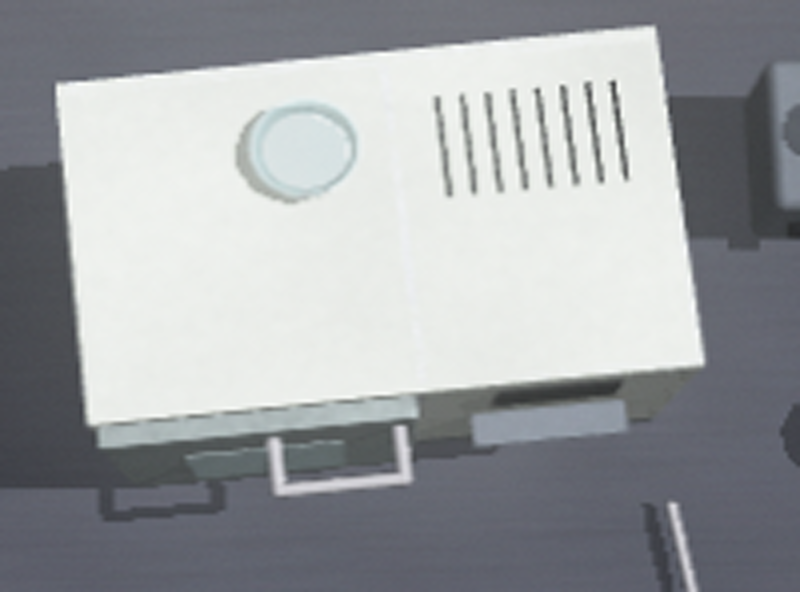

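The crop shows the black handle with its rod at crop (232,145)–(258,248), so (403,212) is the tool. Next I'll measure the incubator yaw and the tool axis.

Run:
```python
from h import *
def corners(c,n):
    hsv=cv2.cvtColor(c["img"],cv2.COLOR_RGB2HSV)
    # top face via depth: z within 225..255
    H,W=c["z_map"].shape
    K=np.array(c["camera_matrix"]);uu,vv=np.meshgrid(np.arange(W),np.arange(H))
    p=cv2.undistortPoints(np.stack([uu,vv],-1).reshape(-1,1,2).astype(float),K,np.array([c["k1"],0,0,0.])).reshape(H,W,2)
    R=cv2.Rodrigues(np.array(c["rvec"],float))[0];t=np.array(c["tvec"],float).ravel()
    P=np.concatenate([p*c["z_map"][...,None],c["z_map"][...,None]],-1)-t
    P=P@R
    return P
for n in("top","scene"):
    c=load(n+"0");P=corners(c,n);
    m=((abs(P[...,2]-240)<12)&(P[...,0]>600)&(abs(P[...,1])<350)&(hsv:=cv2.cvtColor(c["img"],cv2.COLOR_RGB2HSV)[...,2]>190)).astype(np.uint8)
    k=max(cv2.findContours(m,0,1)[0],key=cv2.contourArea)
    # project contour to plane z=240
    w=np.array([onz(c,*q[0],240)[:2] for q in cv2.convexHull(k)],np.float32)
    r=cv2.minAreaRect(w);print(n,r); print(cv2.boxPoints(r))
    # tool handle
    z=P[...,2]
    g=c["img"].astype(int).sum(2)
    m=((z>25)&(z<50)&(abs(P[...,0]-500)<90)&(abs(P[...,1]+255)<50)&(g<170)).astype(np.uint8)
    ks=cv2.findContours(m,0,1)[0]
    k=max(ks,key=cv2.contourArea);w=np.array([onz(c,*q[0],35)[:2] for q in k],np.float32);print(" handle",cv2.minAreaRect(w),cv2.boxPoints(cv2.minAreaRect(w)).round().tolist())
    m=((abs(P[...,0]-560)<70)&(abs(P[...,1]+255)<40)&(g>400)).astype(np.uint8)
    ks=cv2.findContours(m,0,1)[0];
    k=max(ks,key=cv2.contourArea);w=np.array([onz(c,*q[0],22)[:2] for q in k],np.float32);print(" rod",cv2.minAreaRect(w),cv2.boxPoints(cv2.minAreaRect(w)).round().tolist())
    for nm,sel in (("visor",(P[...,2]>110)&(P[...,2]<140)&(P[...,0]>600)&(P[...,0]<760)&(P[...,1]<0)&(P[...,1]>-280)),("bar",(P[...,2]>200)&(P[...,2]<220)&(P[...,0]<640)&(P[...,0]>530)&(abs(P[...,1]-50)<120))):
        q=P[sel];print(nm,len(q),q.mean(0).round(1), cv2.minAreaRect(q[:,:2].astype(np.float32)))
    for nm,x,y,zz in(("jar",641,-506,138),("a",490,550,109),("b",583,549,120)):
        q=P[(np.hypot(P[...,0]-x,P[...,1]-y)<60)&(abs(z-zz)<8)];print(nm,q.mean(0).round())
```

```text
top ((790.207275390625, 16.835739135742188), (303.05010986328125, 479.5366516113281), 4.819604396820068)
[[ 619.073    243.02533]
 [ 659.36304 -234.81577]
 [ 961.34155 -209.35385]
 [ 921.0515   268.48724]]
 handle ((443.7307434082031, -265.644775390625), (70.00426483154297, 25.961626052856445), 9.614020347595215) [[407.0, -259.0], [411.0, -284.0], [480.0, -273.0], [476.0, -247.0]]
 rod ((532.8836059570312, -254.03964233398438), (86.22254180908203, 9.346536636352539), 9.59546184539795) [[490.0, -257.0], [491.0, -266.0], [576.0, -251.0], [575.0, -242.0]]
visor 420 [ 640.8 -124.   125.6] ((638.5547485351562, -119.88957977294922), (31.717079162597656, 225.7340850830078), 4.859302520751953)
bar 294 [591.2  59.4 209.9] ((591.6142578125, 77.89820861816406), (52.11824417114258, 177.38330078125), 4.4320068359375)
jar [ 638. -503.  140.]
a [492. 557. 110.]
b [587. 555. 120.]
scene ((788.40478515625, 15.794113159179688), (297.54412841796875, 478.5335998535156), 5.043493270874023)
[[ 619.1743   241.0557 ]
 [ 661.24316 -235.62515]
 [ 957.63525 -209.46747]
 [ 915.5664   267.21338]]
 handle ((441.105712890625, -267.2963562011719), (63.628578186035156, 17.054349899291992), 10.590428352355957) [[408.0, -265.0], [411.0, -282.0], [474.0, -270.0], [471.0, -253.0]]
 rod ((533.0084838867188, -254.5596160888672), (87.07450103759766, 8.77735710144043), 10.65009880065918) [[489.0, -258.0], [491.0, -267.0], [577.0, -251.0], [575.0, -242.0]]
visor 593 [ 639.3 -124.5  124.6] ((646.9373779296875, -130.76922607421875), (88.0497817993164, 256.4891052246094), 25.20108413696289)
bar 364 [591.8  53.9 208.7] ((589.091064453125, 73.29393005371094), (65.84295654296875, 184.6901397705078), 10.095019340515137)
jar [ 636. -506.  139.]
a [491. 555. 108.]
b [584. 555. 118.]
```

```bash
cat >> h.py <<'E'
def ori(yaw_deg,tilt=0):
    a=np.radians(yaw_deg); x=-np.array([np.cos(a),np.sin(a),0]); z=np.array([0,0,-1.]); y=np.cross(z,x)
    return Ro.from_matrix(np.stack([x,y,z],1)).as_rotvec()
E
python3 - <<'E'
from h import *
from station import manip
for p,y in (((380,200,300),10),((455,-267.6,200),10),((455,-267.6,28),10),((558,-134,103),4.85),((590,60,205),4.85)):
    print(p,manip.inverse_kinematics(p,ori(y)))
manip.move_to((380,150,290),ori(10))
manip.move_to((445,-267.6,190),ori(10))
s=manip.get_state();print(s["t"],s["position"],s["q"],s["contact_force"])
c=snap("wrist","1")
E
```

```text
(380, 200, 300) [ 0.33653005  0.06905777 -0.1124183   1.38932026  0.          0.16199712]
(455, -267.6, 200) [-6.51854980e-01  2.88320675e-01 -1.01073488e-01  1.18140216e+00
 -4.44089210e-16 -8.26387906e-01]
(455, -267.6, 28) [-6.51854980e-01  4.26174098e-01 -3.79555766e-01  7.65066462e-01
 -4.44089210e-16 -8.26387906e-01]
(558, -134, 103) [-0.34621032  0.43472245 -0.14581174  0.99026214  0.         -0.43085878]
(590, 60, 205) [-0.00559484  0.4190533   0.10115757  1.2529006   0.         -0.09024331]
3.4583 [ 445.47165377 -266.66809944  190.32788444] [-6.61907911e-01  2.75053532e-01 -1.44524179e-01  1.15095258e+00
  4.48246825e-04 -8.37860616e-01] [ 0.7357548  -0.30916548  0.71537337]
```

View pics/wrist1.png

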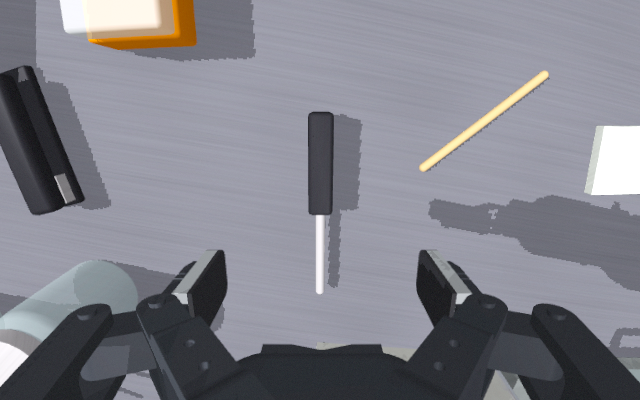

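The wrist view shows the tool squared up with the gripper: handle (320,112)–(320,214), rod tip (320,293).

Run:
```python
from h import *
c=load("wrist1")
for u,v,z in((320.5,113,40),(320.5,214,40),(320,214,20),(320,220,25),(320,293,20)): print(u,v,onz(c,u,v,z).round(1))
```

```text
320.5 113 [ 383.2 -277.7   40. ]
320.5 214 [ 479.1 -260.7   40. ]
320 214 [ 485.9 -260.1   20. ]
320 220 [ 490.7 -259.2   25. ]
320 293 [ 580.  -243.5   20. ]
```

Run:
```python
from h import *
from station import manip
manip.command_gripper(70)
manip.move_to((456,-265.3,80),ori(10))
manip.servo_line((456,-265.3,28),v=80)
s=manip.get_state();print(s["t"],s["position"],s["contact_force"])
manip.command_gripper(10)
s=manip.get_state();print(s["t"],s["position"],s["contact_force"],s["gripper_width"])
manip.servo_line((456,-265.3,130),v=90)
s=manip.get_state();print(s["t"],s["position"],s["contact_force"],s["gripper_width"],s["torque"])
snap("wrist","2");snap("top","2");c=snap("scene","2")
```

```text
5.1333 [ 456.45235857 -265.66524015   28.55392669] [-0.2516822   0.02745566  0.33483471]
5.675 [ 456.37525872 -265.73527911   28.60213355] [-1.22815893 -0.12888638  5.26387209] 19.973941289841246
6.9583 [ 455.53240136 -264.94769049  129.29317973] [ 0.24497777 -0.2279308  -2.48630201] 19.672320192383893 [ 0.0123504  -0.00027619 -0.04338363]
```

View pics/wrist2.png

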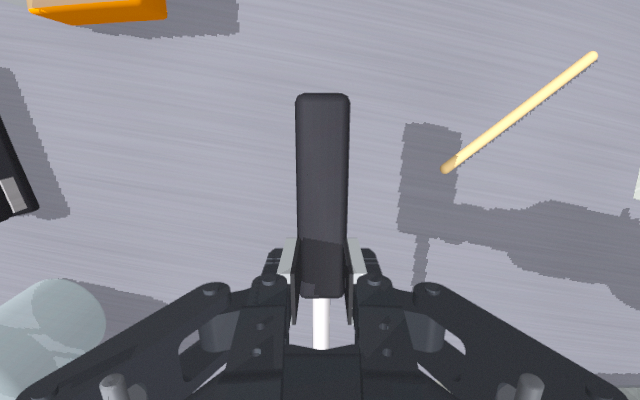

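View pics/top2.png

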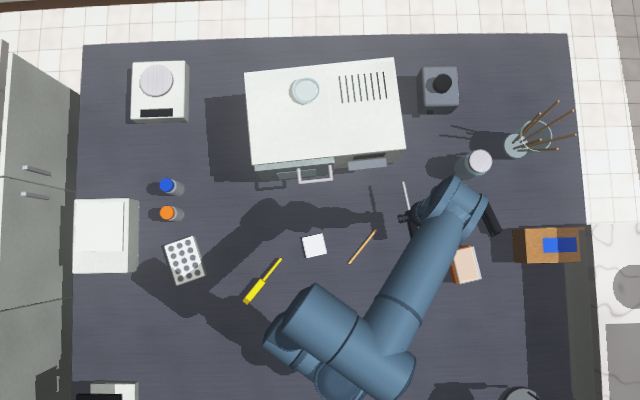

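Run:
```python
from h import *
c=load("top2");s=load("scene2")
for z in (110,121): print(onz(c,405,181.5,z).round(1))
a=cv2.resize(c["img"][160:240,370:470],None,fx=7,fy=7,interpolation=cv2.INTER_CUBIC)[:,:,::-1];cv2.imwrite("pics/crop4.png",a)
e=np.array([456-.5,-265,121])+125*np.array([np.cos(np.radians(10)),np.sin(np.radians(10)),0]);print(e,proj(c,e),proj(s,e))
a=cv2.resize(s["img"][180:330,300:460],None,fx=4.5,fy=4,interpolation=cv2.INTER_CUBIC)[:,:,::-1];cv2.imwrite("pics/crop5.png",a)
```

```text
[ 577.5 -254.8  110. ]
[ 575.8 -252.4  121. ]
[ 578.60096913 -243.29397779  121.        ] [[402.25657067 180.75071303]] [[384.99414047 262.46980306]]
```

View pics/crop4.png

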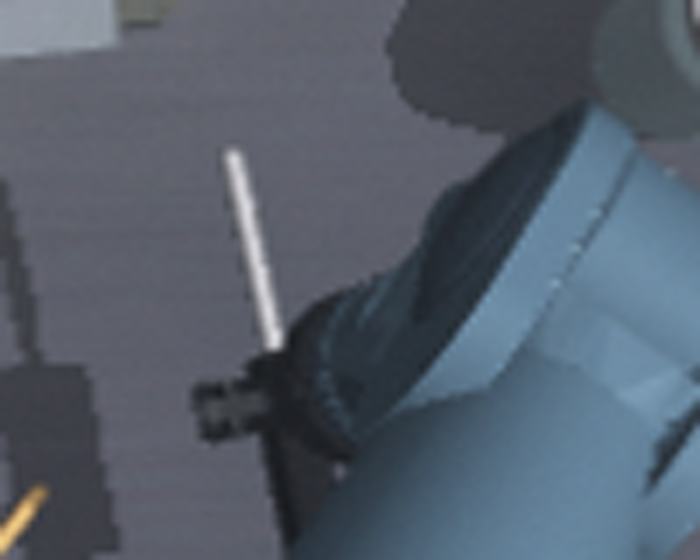

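View pics/crop5.png

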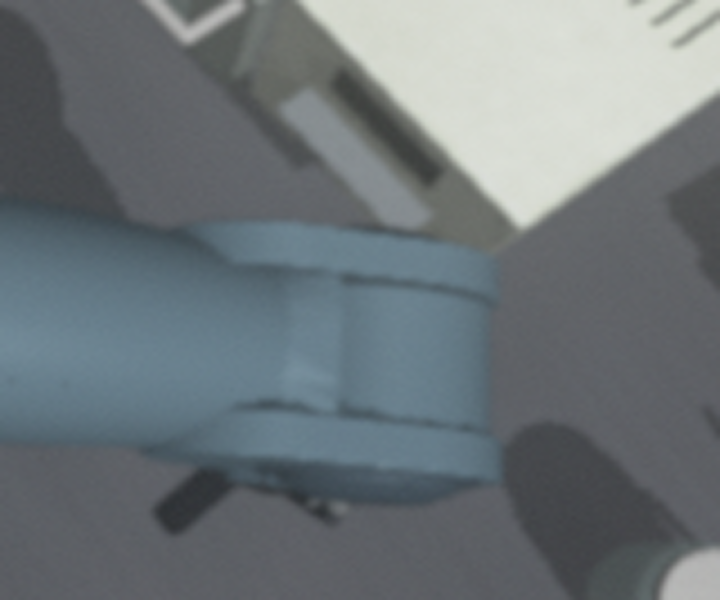

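Run:
```python
from h import *
c=load("top0")
for p in((347.5,161.6),(386.3,157.6),(387,165.7),(348.8,170.3)): print(p,onz(c,*p,124).round(1), dep(c,p[0]+1 if p[0]<360 else p[0]-2,p[1]).round(1))
s=load("scene0")
# scene crop5 coords -> px
for x,y in((300,88),(430,215),(395,228),(280,105)):
    p=(300+x/4.5,180+y/4); print(p,onz(s,*p,124).round(1))
w=np.array([650.8,-126]);print([w+np.array([-.0846,.9964])*k for k in(-50,50)])
for cc,n in((c,'top'),(s,'scene')):
    print(n,proj(cc,[(590,60,205)]))
# bar in top/scene: corners of bar from crops
for (x,y) in((272,492),(410,480)): print("bar top",onz(c,230+x/4,50+y/3.7-1,208).round(1))
for (x,y) in((172,325),(245,400)): print("bar scene",onz(s,270+x/3.4,60+y/3.1,208).round(1))
```

```text
(347.5, 161.6) [647.8 -60.7 124. ] [646.6 -63.7 129.2]
(386.3, 157.6) [ 658.4 -192.3  124. ] [ 657.  -184.3  131.4]
(387, 165.7) [ 630.6 -193.5  124. ] [ 629.9 -185.9  128.6]
(348.8, 170.3) [617.9 -64.1 124. ] [617.7 -67.5 124.6]
(366.6666666666667, 202.0) [640.3 -59.8 124. ]
(395.55555555555554, 233.75) [ 656.1 -190.2  124. ]
(387.77777777777777, 237.0) [ 630.2 -185.7  124. ]
(362.22222222222223, 206.25) [620.5 -63.8 124. ]
[array([ 655.03, -175.82]), array([646.57, -76.18])]
top [[311.60371821 175.35419863]]
scene [[333.43303432 170.08430204]]
bar top [569.5 103.2 208. ]
bar top [577.1  -5.6 208. ]
bar scene [566.  94. 208.]
bar scene [577.5  -5.  208. ]
```

```bash
cat >> h.py <<'E'
W=np.array([651,-126.3]);YAW=4.85
xh=np.array([np.cos(np.radians(YAW)),np.sin(np.radians(YAW))]);yh=np.array([-xh[1],xh[0]])
def tcp(d,s,z=108): 
    p=W+(d-125)*xh+s*yh; return (p[0],p[1],z)
def fr(st,f0=0):
    p=st["position"][:2]-W; f=st["contact_force"]-f0
    return round(p@xh+125,2),round(p@yh,2),round(float(f[:2]@xh),1),round(float(f[:2]@yh),1),round(float(f[2]),1)
E
python3 - <<'E'
from h import *
from station import manip
manip.move_to(tcp(-50,0,125),ori(YAW))
manip.servo_line(tcp(-40,0),v=100)
manip.wait(.2);s=manip.get_state();print(s["t"],s["position"],s["contact_force"],fr(s))
manip.servo_line(tcp(-10,0),v=80)
manip.wait(.2);s=manip.get_state();print(s["t"],s["position"],fr(s))
snap("top","3");snap("wrist","3")
E
python3 - <<'E'
from h import *
c=load("top3");a=cv2.resize(c["img"][130:230,310:430],None,fx=6.5,fy=6,interpolation=cv2.INTER_CUBIC)[:,:,::-1];cv2.imwrite("pics/crop6.png",a)
E
```

```text
8.225 [ 486.61112541 -140.66331888  108.27986276] [-0.02022572 -0.50791591 -1.9049651 ] (np.float64(-40.01), np.float64(-0.41), -0.1, -0.5, -1.9)
8.95 [ 515.88023277 -137.62763945  107.91725991] (np.float64(-10.59), np.float64(0.14), -0.4, -0.2, -1.6)
```

View pics/crop6.png

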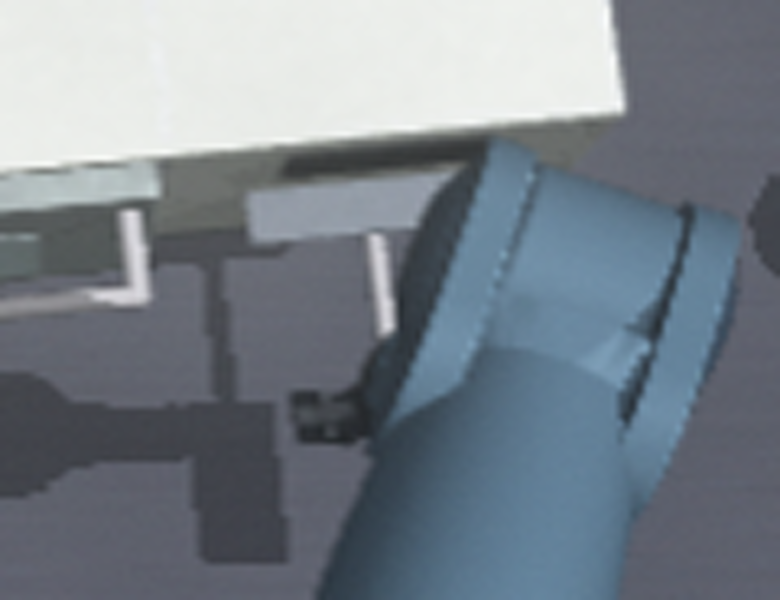

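View pics/wrist3.png

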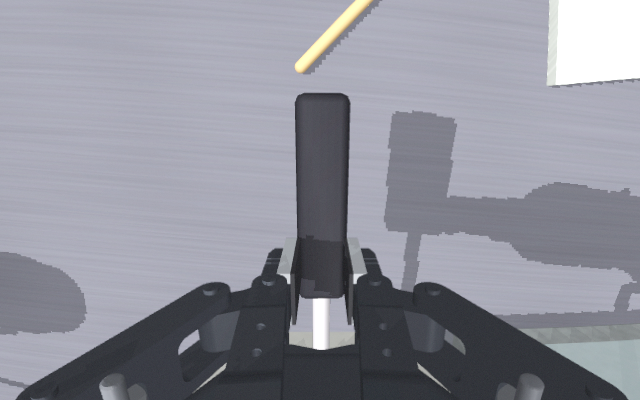

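Run:
```python
from h import *
c=load("top3")
for x,y in((500,150),(460,200),(425,260),(600,250),(720,220),(510,210),(400,370)):
    print((x,y),dep(c,310+x/6.5,130+y/6).round())
```

```text
(500, 150) [ 564. -113.  599.]
(460, 200) [546. -99. 597.]
(425, 260) [525. -86. 594.]
(600, 250) [ 525. -143.  607.]
(720, 220) [ 538. -188.  593.]
(510, 210) [ 540. -113.  611.]
(400, 370) [484. -76. 596.]
```

```bash
cat >> h.py <<'E'
def probe(manip,s,d0,dmax,step=1.5,fth=4,back=True,v=40):
    manip.servo_line(tcp(d0,s),v=60); 
    f0=manip.get_state()["contact_force"].copy(); d=d0; r=None
    while d<dmax:
        d+=step; manip.servo_line(tcp(d,s),v=v); st=manip.get_state(); r=fr(st,f0)
        if r[2]<-fth: break
    st=manip.get_state(); r=fr(st,f0); hit=r[2]<-fth
    print(f"t{st['t']:.1f} s{s} cmd{d:.1f} hit{hit}",r,round(st["gripper_width"],1))
    return hit,d,r
E
python3 - <<'E'
from h import *
from station import manip
h,d,r=probe(manip,0,0,16,1.5)
if h: manip.servo_line(tcp(d-5,0),v=60)
E
```

```text
t11.6 s0 cmd13.5 hitTrue (np.float64(11.03), np.float64(0.4), -5.6, 1.0, -0.0) 19.9
```

Run:
```python
from h import *
from station import manip
for s in (6,12,18,24,30):
    h,d,r=probe(manip,s,8.5,17.5,3)
    if not h or r[0]>13.2: break
    manip.servo_line(tcp(8,s),v=80)
```

```text
t12.6 s6 cmd14.5 hitTrue (np.float64(11.1), np.float64(6.49), -7.3, -0.8, 1.2) 20.0
t13.6 s12 cmd14.5 hitTrue (np.float64(11.08), np.float64(12.51), -8.0, 0.1, 1.8) 19.8
t14.6 s18 cmd14.5 hitTrue (np.float64(11.09), np.float64(18.45), -8.8, 0.3, 2.0) 19.7
t15.6 s24 cmd14.5 hitTrue (np.float64(11.07), np.float64(24.46), -9.1, -1.2, 0.4) 20.0
t16.6 s30 cmd14.5 hitTrue (np.float64(11.11), np.float64(30.48), -8.3, 0.1, 2.0) 19.5
```

Run:
```python
from h import *
from station import manip
for s in (-6,-12,-18,-24,-30):
    h,d,r=probe(manip,s,8.5,17.5,3)
    if not h or r[0]>13.2: break
    manip.servo_line(tcp(8,s),v=80)
```

```text
t18.1 s-6 cmd14.5 hitTrue (np.float64(11.18), np.float64(-5.24), -7.2, 0.1, 1.1) 20.0
t19.4 s-12 cmd17.5 hitFalse (np.float64(17.72), np.float64(-12.03), 0.7, -0.7, 0.9) 19.8
```

Found it: the rod drops freely past the strip at s≈-12. The edges imply the slot centre is about -14.5, so I'll shift there and push in.

Run:
```python
from h import *
from station import manip
s=-14.3
manip.servo_line(tcp(17.5,s),v=20)
st=manip.get_state();print(fr(st))
f0=st["contact_force"].copy();d=17.5
while d<42:
    d+=1.5; manip.servo_line(tcp(d,s),v=30); st=manip.get_state();r=fr(st,f0);print(round(d,1),*r)
    if r[2]<-14: break
manip.wait(.15);st=manip.get_state();print(st["t"],fr(st,f0),st["gripper_width"])
```

```text
(np.float64(17.44), np.float64(-14.45), 0.4, 0.3, -2.0)
19.0 19.11 -14.32 -0.4 0.0 0.3
20.5 20.63 -14.29 -0.2 -0.1 0.2
22.0 22.12 -14.32 0.1 -0.9 1.0
23.5 22.91 -14.2 -1.9 -0.5 0.2
25.0 24.1 -14.15 -5.1 -0.9 1.5
26.5 26.35 -14.22 -4.7 -0.6 1.6
28.0 28.18 -14.28 -3.6 0.1 0.3
29.5 29.76 -14.32 -4.2 0.2 1.0
31.0 31.2 -14.34 -3.8 -0.1 1.4
32.5 32.71 -14.33 -3.1 -0.5 0.7
34.0 34.17 -14.3 -4.1 -0.3 0.2
35.5 35.09 -14.25 -5.1 -0.5 0.5
37.0 35.18 -14.04 -9.5 -0.6 1.2
38.5 35.26 -13.88 -10.2 -0.8 1.4
40.0 35.28 -13.7 -13.3 -1.0 3.1
41.5 35.34 -13.54 -16.0 -1.3 2.5
23.7833 (np.float64(35.32), np.float64(-13.5), -16.0, -0.4, 2.4) 19.960681399839252
```

The plunger travelled from about 23 to 35.2 and hit the hard stop, a 12 mm stroke. Now I'll retract and set the tool down at its original place.

Run:
```python
from h import *
from station import manip
manip.servo_line(tcp(0,-14.3),v=100)
manip.servo_line(tcp(-50,-14.3),v=150)
manip.move_to((456,-265.3,80),ori(10))
manip.servo_line((456,-265.3,34),v=60)
f0=manip.get_state()["contact_force"].copy();z=34
while z>24:
    z-=1.; manip.servo_line((456,-265.3,z),v=25); st=manip.get_state();f=st["contact_force"]-f0
    print(z,st["position"].round(2),f.round(1))
    if f[2]>4: break
manip.wait(.3);st=manip.get_state();print(st["t"],(st["contact_force"]-f0).round(1),st["position"],st["gripper_width"])
snap("wrist","4")
```

```text
33.0 [ 456.19 -265.47   33.28] [-1.2 -0.   0.3]
32.0 [ 455.98 -265.28   32.02] [-0.7  1.2 -0.1]
31.0 [ 455.9  -265.21   30.9 ] [-1.1 -0.9  0.3]
30.0 [ 455.92 -265.25   29.9 ] [-2.1 -0.4  0.1]
29.0 [ 455.94 -265.24   28.91] [-2.7  0.1 -0.2]
28.0 [ 456.09 -265.58   28.59] [-3.1 -1.2  6.1]
28.0833 [-3.1 -0.5  8.2] [ 456.12094473 -265.62060093   28.58368437] 19.961250818599925
```

View pics/wrist4.png

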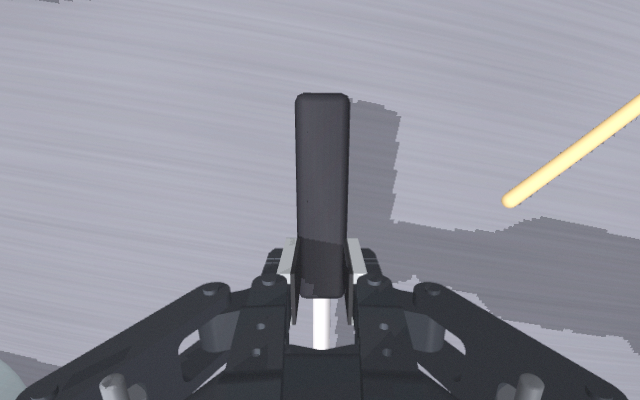

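The tool is resting on the bench, still held, at the same TCP height it had before the lift (28.6). I'll release it and look at the handle.

```bash
cat >> h.py <<'E'
HINGE=np.array([619.7,242.3])
E
python3 - <<'E'
from h import *
from station import manip
manip.command_gripper(60); 
manip.servo_line((456,-265.3,110),v=150)
manip.move_to((520,40,310),ori(94.85))
st=manip.get_state();print(st["t"],st["position"],st["q"])
snap("wrist","5");snap("top","5")
E
python3 - <<'E'
from h import *
c=load("top5");a=cv2.resize(c["img"][130:260,290:430],None,fx=5.5,fy=4.6,interpolation=cv2.INTER_CUBIC)[:,:,::-1];cv2.imwrite("pics/crop7.png",a)
c=load("wrist5");print(proj(c,[(570.6,52.5,205),(566.4,102.3,205),(574.8,2.7,205)]))
E
```

```text
30.6833 [519.7182151   39.30463491 308.89522237] [-4.60245291e-02  2.61634770e-01  1.43355000e-01  1.45433929e+00
 -3.91903038e-04 -1.69997333e+00]
[[259.15870379 202.49891416]
 [262.33683007 256.93575246]
 [255.86869693 142.21744306]]
```

View pics/wrist5.png

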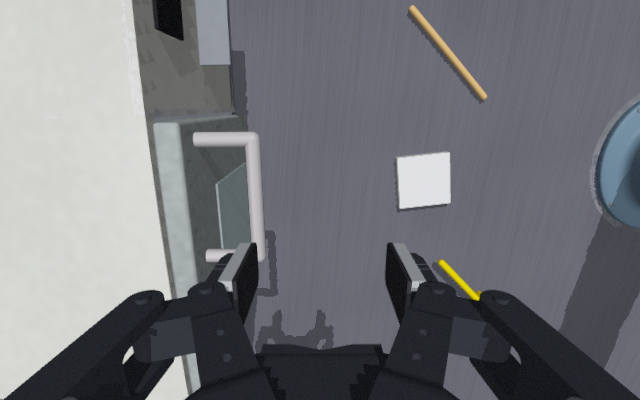

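View pics/crop7.png

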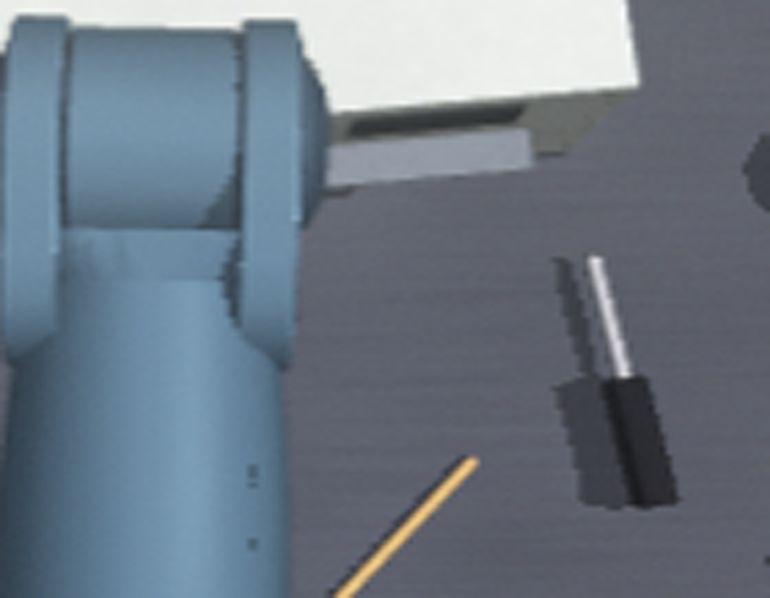

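The tool is lying at its spot. The wrist image shows the bar from about (253,139) to (258,256).

Run:
```python
from h import *
c=load("wrist5")
for p in((253,139),(258,256),(255.5,197.5)):print(onz(c,*p,206).round(1))
from station import manip
def hp(th,o=np.array([0,0])):
    a=-th;R=np.array([[np.cos(a),-np.sin(a)],[np.sin(a),np.cos(a)]]);return HINGE+R@(-185*yh-65*xh)
for th in np.radians([0,20,40,60,72]):
    p=hp(th);print(p.round(),manip.inverse_kinematics((*p,211),ori(94.85-np.degrees(th))))
```

```text
[5.77e+02 2.00e-01 2.06e+02]
[570.1 101.2 206. ]
[573.6  48.1 206. ]
[571.  52.] [-1.90042103e-02  3.75763803e-01  5.18216168e-02  1.24685414e+00
 -4.44089210e-16 -1.67444901e+00]
[509.  81.] [ 0.03415885  0.25840646 -0.11277257  1.1996173   0.         -1.27222009]
[460. 128.] [ 1.39374814e-01  1.84161390e-01 -2.08188172e-01  1.17844676e+00
 -4.44089210e-16 -8.17938281e-01]
[431. 190.] [ 0.2804172   0.1704816  -0.22501125  1.17530348  0.         -0.32783004]
[424. 230.] [ 0.3661422   0.19383679 -0.19614622  1.18081331  0.         -0.03266553]
```

```bash
sed -i 's/^HINGE=.*/HINGE=np.array([622.4,240.3])/' h.py
cat >> h.py <<'E'
def hp(th):
    a=-th;R=np.array([[np.cos(a),-np.sin(a)],[np.sin(a),np.cos(a)]]);return HINGE+R@(-185*yh-65*xh)
E
python3 - <<'E'
from h import *
from station import manip
p=hp(0);print(p)
manip.command_gripper(44)
manip.move_to((*p,285),ori(94.85))
f0=manip.get_state()["contact_force"].copy()
z=285
for z in (245,230,220,211):
    manip.servo_line((*p,z),v=80);st=manip.get_state();f=st["contact_force"]-f0;print(z,f.round(1),st["position"].round(1))
    if np.linalg.norm(f)>6: break
snap("wrist","6")
E
```

```text
[573.27400714  50.46681843]
245 [1.1 0.4 1.1] [573.2  50.4 245.7]
230 [1.7 0.9 0.7] [573.1  50.5 230. ]
220 [1.9 0.7 0.1] [573.   50.5 219.9]
211 [-0.   1.3  0.1] [572.9  50.5 210.8]
```

View pics/wrist6.png

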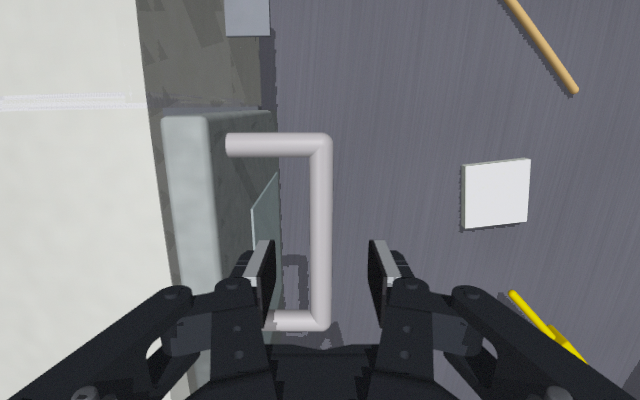

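The bar (320,140–320) sits between the open pads with no contact. I'll close to a loose cage and swing the door.

Run:
```python
from h import *
from station import manip
manip.command_gripper(15);st=manip.get_state();print(st["t"],st["gripper_width"],st["contact_force"])
f0=st["contact_force"].copy()
for dg in list(range(5,75,5))+[72]:
    if dg>72: continue
    th=np.radians(dg);p=hp(th)
    manip.servo_line((*p,211),ori(94.85-dg),v=90)
    st=manip.get_state();f=st["contact_force"]-f0;print(dg,st["position"].round(1),f.round(1))
    if np.linalg.norm(f)>20: print("STOP");break
manip.wait(.3);print(manip.get_state()["t"],(manip.get_state()["contact_force"]-f0).round(1))
snap("wrist","7");snap("top","7")
```

```text
33.3917 14.959310072868668 [ 0.46466133 -0.18697465  0.73748671]
5 [557.   55.5 211.2] [-0.2  0.6 -1.5]
10 [541.6  61.7 211.1] [-0.5  0.2 -0.8]
15 [526.5  69.5 211.1] [-0.8  0.  -1.6]
20 [512.   78.5 211.1] [-0.7  0.4 -0.6]
25 [498.3  88.8 211.1] [-0.6 -0.3 -0. ]
30 [485.6 100.2 211.1] [-0.7 -0.  -0.6]
35 [473.9 112.6 211.1] [-0.8  0.9 -0.7]
40 [463.3 126.1 211. ] [-0.1 -0.2 -0.1]
45 [454.  140.4 211. ] [ 0.5  0.5 -0.5]
50 [445.9 155.5 211. ] [-0.8  0.2  0.1]
55 [439.1 171.2 211. ] [-0.2 -0.1 -1.5]
60 [433.8 187.4 211. ] [-0.1 -0.  -0.3]
65 [429.9 204.1 211. ] [ 0.4  0.4 -0.5]
70 [427.4 221.  211. ] [-0.4  0.4  0.1]
72 [426.8 227.8 211. ] [-0.9  0.3 -1.3]
38.725 [-0.5 -0.2 -0.7]
```

View pics/wrist7.png

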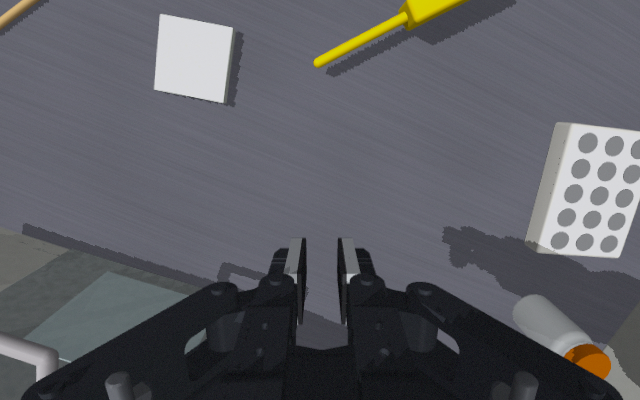

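View pics/top7.png

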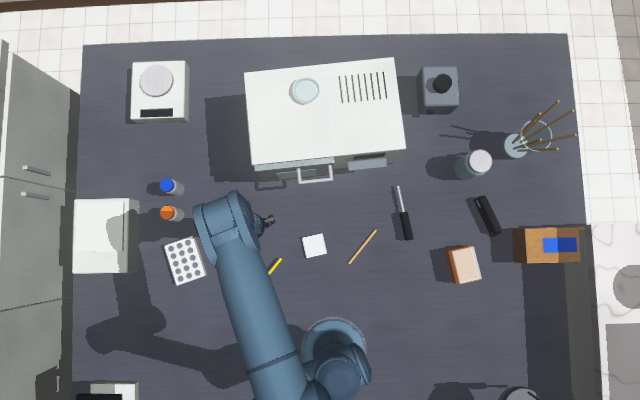

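The door stayed shut and the bar wasn't caught. I'll check the bar's depth in the earlier picture.

Run:
```python
from h import *
c=load("wrist6")
print(proj(c,[(573,50.5,211),(573,50.5,189),(573,50.5,205),(577.4,0,205),(569,100,205)]))
for p in((320,150),(320,200),(320,230),(320,260),(320,300),(310,140),(230,145),(320,140),(320,322),(290,320),(265,260),(385,260)):
    print(p,c["z_map"][p[1],p[0]],dep(c,*p).round(1))
t=load("top7")
c5=load("wrist5")
for p in((252,160),(254,200),(257,240)):print("w5",dep(c5,*p).round(1))
for p in((315,180),(305,181),(325,179)):print("t",dep(t,*p).round(1))
```

```text
[[321.14845724 243.99483884]
 [321.15953123 228.46442213]
 [321.15173761 239.38605311]
 [320.87429965 144.0171539 ]
 [320.84769689 318.20991424]]
(320, 150) 152.11891 [577.6   1.9 212.9]
(320, 200) 158.51648 [575.6  26.3 213.2]
(320, 230) 163.23346 [574.3  42.1 212.9]
(320, 260) 166.92229 [572.9  58.3 213.7]
(320, 300) 173.9061 [570.9  82.3 213.3]
(310, 140) 152.36063 [582.7  -2.2 211.3]
(230, 145) 151.27797 [620.   3. 213.]
(320, 140) 151.60231 [578.   -2.6 212.1]
(320, 322) 178.26886 [569.7  96.7 212.9]
(290, 320) 178.70685 [586.4  97.3 212.2]
(265, 260) 128.72289 [596.1  42.7 248.4]
(385, 260) 128.29704 [548.5  38.5 248.8]
w5 [575.9  15.7 213.1]
w5 [573.5  48.3 212.8]
w5 [570.   82.8 213.4]
t [574.4  49.6 208.2]
t [571.4  81.  211.8]
t [576.7  18.1 209. ]
```

Run:
```python
from h import *
c=load("wrist6")
for p in((262,242),(270,244),(271,250),(271,270),(271,300),(262,310),(374,244),(374,270),(372,300)):
    print(p,c["z_map"][p[1],p[0]],dep(c,*p).round(1))
c=load("wrist7")
for p in((300,242),(302,260),(304,300),(343,242),(340,270),(342,300)):
    print(p,c["z_map"][p[1],p[0]],dep(c,*p).round(1))
from station import manip
print(manip.get_state()["position"],manip.get_state()["gripper_width"])
```

```text
(262, 242) 143.9404 [600.2  42.3 232.3]
(270, 244) 141.91454 [596.3  42.  234.5]
(271, 250) 140.89876 [595.5  44.  236.1]
(271, 270) 141.54456 [594.9  52.8 237.9]
(271, 300) 283.81976 [609.1 149.6 117.2]
(262, 310) 120.28023 [594.7  56.9 261.2]
(374, 244) 141.63818 [550.8  38.  234.7]
(374, 270) 135.64836 [551.   46.1 243.3]
(372, 300) 415.8465 [493.  216.7   1.9]
(300, 242) 143.70638 [419.8 215.7 232.8]
(302, 260) 126.95114 [419.1 217.4 250.2]
(304, 300) 137.87495 [438.9 226.  245. ]
(343, 242) 144.64453 [412.7 233.5 231.9]
(340, 270) 130.88254 [418.5 233.6 247.8]
(342, 300) 121.14399 [424.1 236.2 259.7]
[426.69449011 228.20962077 211.03031548] 15.1218802629687
```

Run:
```python
from h import *
c=load("wrist2")
for p in((290,243),(288,255),(356,243),(297,250),(292,300),(322,150),(322,240),(322,285),(320,310),(320,335),(320,345)):
    print(p,c["z_map"][p[1],p[0]],dep(c,*p).round(1))
print(proj(c,[(455.5,-265,129.3),(455.5,-265,107),(455.5,-265,120)]))
a=cv2.resize(c["img"][220:360,230:410],None,fx=4.4,fy=4.2)[:,:,::-1];cv2.imwrite("pics/crop8.png",a)
c=load("wrist6");a=cv2.resize(c["img"][120:340,200:440],None,fx=3.3,fy=2.7)[:,:,::-1];cv2.imwrite("pics/crop9.png",a)
```

```text
(290, 243) 143.07298 [ 446.8 -279.8  151.7]
(288, 255) 132.1438 [ 447.  -279.6  163.2]
(356, 243) 143.18025 [ 441.8 -251.   151.7]
(297, 250) 136.3039 [ 446.3 -276.3  158.8]
(292, 300) 119.91169 [ 457.2 -275.   179. ]
(322, 150) 140.22215 [ 405.  -272.8  143.3]
(322, 240) 152.73851 [ 446.9 -265.4  142.4]
(322, 285) 160.0258 [ 471.  -261.1  141.8]
(320, 310) 180.06583 [ 495.  -258.   127.9]
(320, 335) 184.49883 [ 511.6 -255.1  128.1]
(320, 345) 186.85657 [ 518.8 -253.8  127.7]
[[319.77279679 245.15974507]
 [319.89676301 229.3817886 ]
 [319.82808286 238.11792261]]
```

View pics/crop8.png

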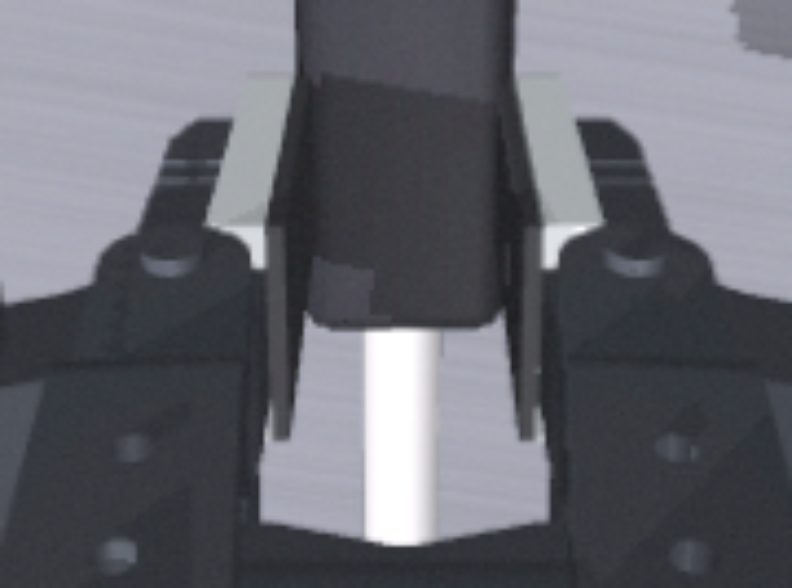

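View pics/crop9.png

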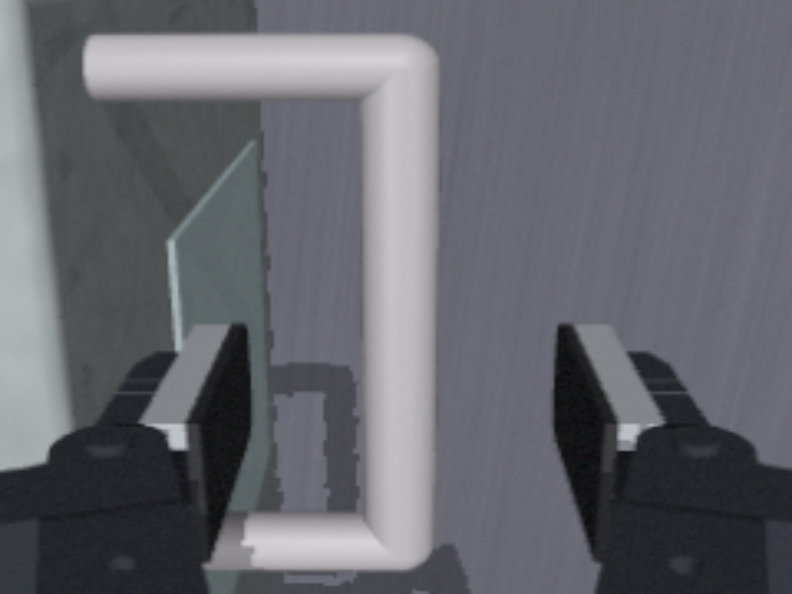

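Run:
```python
from h import *
from station import manip
c=snap("scene","8")
st=manip.get_state();print(st["position"],Ro.from_rotvec(st["tcp_rot"]).as_matrix().round(3))
P=st["position"]
print(proj(c,[P+(0,0,-22),P,P+(0,0,50)]))
a=cv2.resize(c["img"][60:220,150:370],None,fx=3.6,fy=3.6,interpolation=cv2.INTER_CUBIC)[:,:,::-1];cv2.imwrite("pics/crop10.png",a)
```

```text
[426.68065481 228.25259032 211.00514475] [[-0.921 -0.388  0.   ]
 [-0.388  0.921 -0.   ]
 [ 0.    -0.    -1.   ]]
[[259.04712412 155.78716892]
 [257.94724697 152.66570003]
 [255.28514238 145.11279803]]
```

View pics/crop10.png

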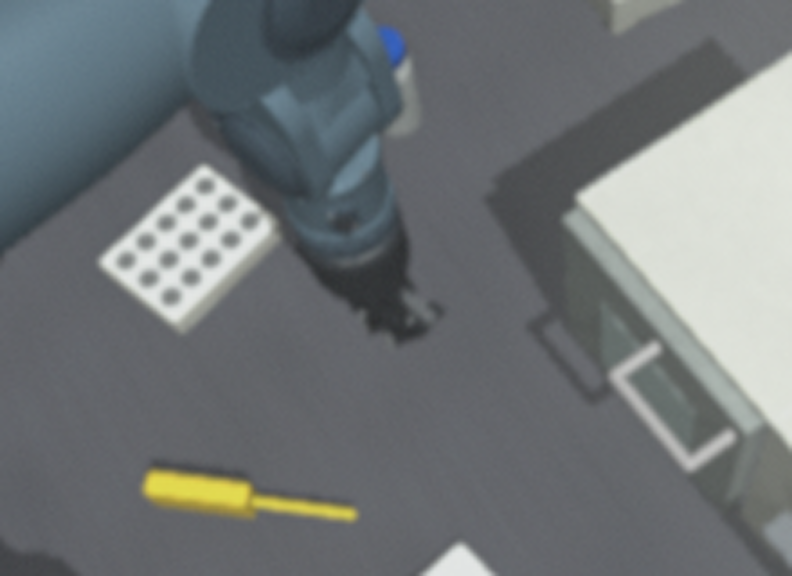

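The bar was centred between the pads, so the likely cause is that the pads passed above it. I'll go back, descend lower, and close firmly so the stopping width tells me whether the bar is held.

Run:
```python
from h import *
from station import manip
p=hp(0)
manip.servo_line((426.7,228,275),v=150)
manip.command_gripper(44)
manip.move_to((*p,265),ori(94.85))
f0=manip.get_state()["contact_force"].copy()
for z in (230,212,204,197,190):
    manip.servo_line((*p,z),v=90);st=manip.get_state();f=st["contact_force"]-f0;print(z,f.round(1),st["position"].round(1))
    if np.linalg.norm(f)>6: break
manip.command_gripper(2);st=manip.get_state();print(st["t"],st["gripper_width"],(st["contact_force"]-f0).round(1))
snap("wrist","9")
c=load("wrist9");a=cv2.resize(c["img"][120:340,200:440],None,fx=3.3,fy=2.7)[:,:,::-1];cv2.imwrite("pics/crop11.png",a)
```

```text
230 [ 0.2  1.6 -0.4] [573.   50.7 230.1]
212 [ 1.   0.7 -0.5] [573.1  50.5 212.1]
204 [ 1.1  0.8 -0.2] [573.1  50.5 204.1]
197 [ 0.5  1.2 -0.7] [572.9  50.5 196.7]
190 [1.4 0.8 0. ] [572.9  50.5 189.6]
43.3333 9.06525879107472 [0.1 1.3 3. ]
```

View pics/crop11.png

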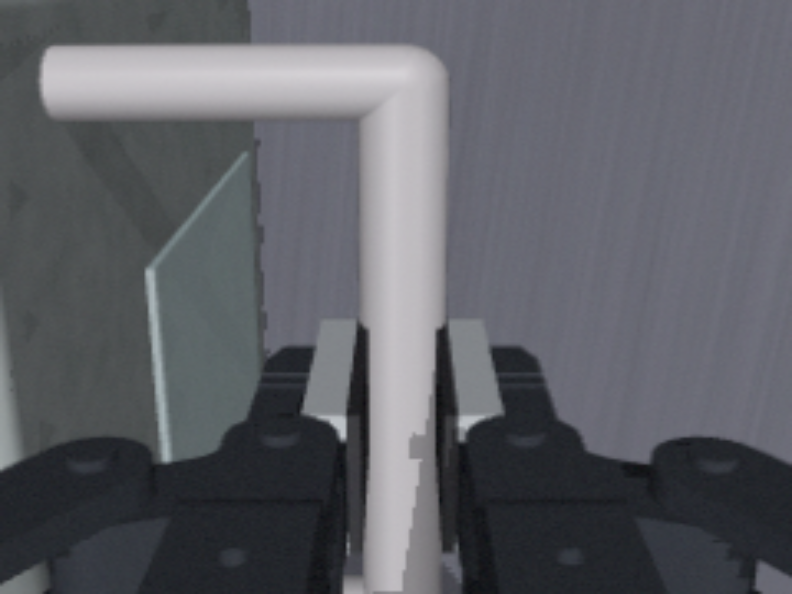

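The fingers stopped at 9 mm with the bar between them, so it's gripped. Now the swing.

Run:
```python
from h import *
from station import manip
st=manip.get_state();f0=st["contact_force"].copy()
for dg in list(range(4,73,4)):
    th=np.radians(dg);p=hp(th)
    manip.servo_line((*p,189.6),ori(94.85-dg),v=80)
    st=manip.get_state();f=st["contact_force"]-f0;print(dg,f.round(1),round(st["gripper_width"],1))
    if np.linalg.norm(f)>30: print("STOP");break
manip.wait(.3);print(manip.get_state()["t"])
snap("wrist","10");snap("top","10");snap("scene","10")
```

```text
4 [ 0.5 -0.6  2.5] 9.3
8 [0.5 0.4 3.3] 9.3
12 [-0.3  0.9  3.6] 8.8
16 [ 0.2 -0.7  3.8] 9.2
20 [-0.6 -0.3  4.3] 9.2
24 [ 0.8 -0.7  2.4] 9.3
28 [-0.1 -0.   3.7] 9.1
32 [-1.2 -0.2  3.5] 9.2
36 [ 0.8 -0.8  3.4] 9.7
40 [ 0.4 -0.6  3.9] 9.1
44 [ 1.1 -0.4  3. ] 9.4
48 [-0.6  0.6  3.6] 8.7
52 [0.7 0.9 3.6] 9.1
56 [0.9 0.6 3.3] 9.2
60 [2.  0.8 2.4] 9.5
64 [1.9 0.6 3.5] 9.5
68 [2.7 1.1 3.3] 9.2
72 [3.1 1.  2. ] 9.3
49.5333
```

View pics/top10.png

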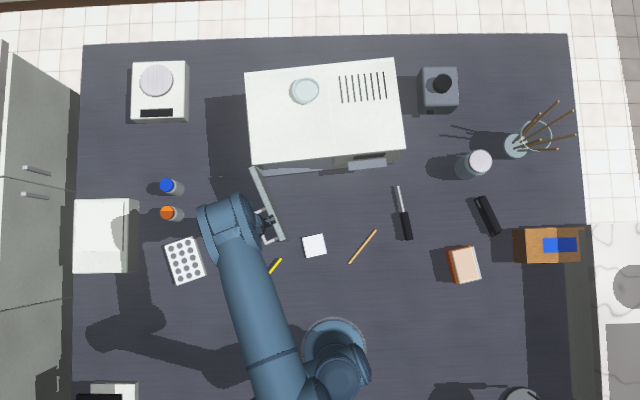

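View pics/wrist10.png

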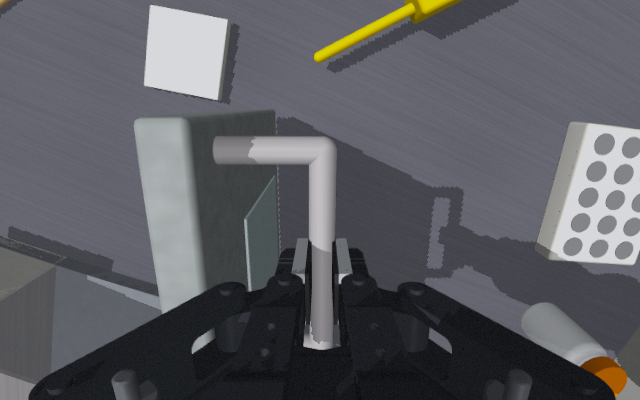

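The door is at about 72°. I'll release, rise clear and verify.

Run:
```python
from h import *
from station import manip
manip.command_gripper(42)
st=manip.get_state();P=st["position"]
manip.servo_line((P[0],P[1],240),v=80)
manip.servo_line((P[0],P[1],320),v=200)
manip.move_to((370,120,330),ori(40))
manip.wait(.3)
st=manip.get_state();print(st["t"],st["position"],st["contact_force"])
c=snap("top","11");snap("scene","11")
# door edge line at top
for p in((254,168),(282,238)): print(dep(c,*p).round())
for p in((402,212),(404,225),(398,188)): print(dep(c,*p).round())
for nm,x,y,zz in(("jar",480,160,0),("a",167,213,0),("b",168,186,0)): print(nm,dep(c,x,y).round())
```

```text
52.2917 [370.28370679 120.57140892 329.53745355] [-1.14362518  0.84550298  0.66074199]
[612. 237. 235.]
[384.  99. 830.]
[ 480. -256.   30.]
[ 433. -260.   36.]
[ 567. -246.   28.]
jar [ 640. -505.  139.]
a [490. 557. 105.]
b [581. 550. 117.]
```

View pics/top11.png

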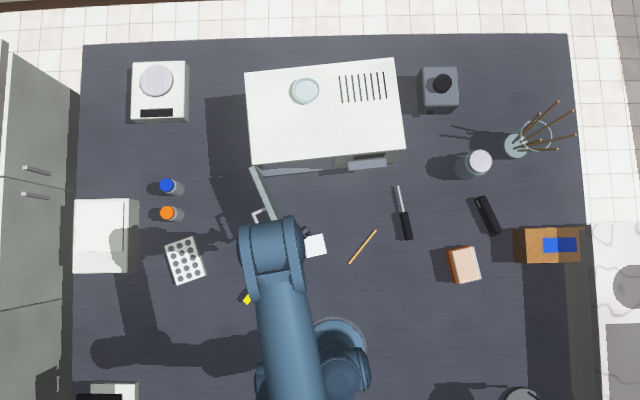

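Run:
```python
from h import *
c=load("top11")
a=onz(c,254,172,238);b=onz(c,271,213,238);d=(a-b)[:2];print(a,b)
v=(b-a)[:2]; ang=np.degrees(np.arctan2(v@-xh,v@-yh));print("door deg",ang)
from station import manip
manip.move_to((330,-60,340),ori(10)); manip.wait(.2)
c=snap("top","12");print(manip.get_state()["t"])
manip.finish_job()
```

```text
[599.36279701 236.95280905 238.        ] [471.27206497 185.94271065 238.        ]
door deg 73.13586614855852
53.4083
the job is handed in; nothing more can be done
```

View pics/top12.png

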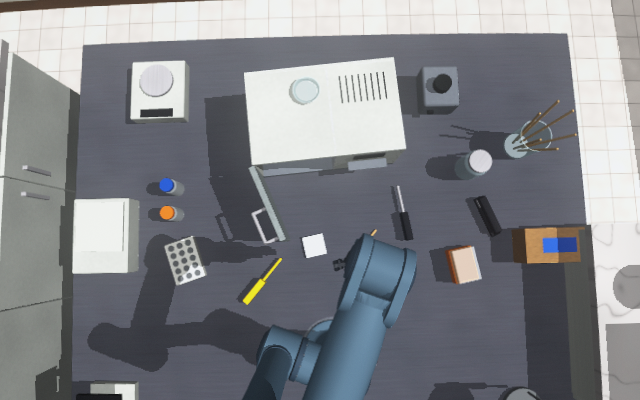

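The job is done and handed in at t ≈ 53 s of the 72 s allowed; `finish_job()` gave no verdict.

- **Latch:** I picked up the black rodded tool and probed the window. The slot was about 14 mm to the robot's right of the window's middle. I pushed the plunger about 12 mm, from first contact to the hard stop, which held at 16 N.
- **Tool:** I lowered it back to its original spot. It touched the bench at the same gripper height as before the lift, and I only then let go.
- **Door:** I pinched the handle, swung the door open and released it.

**Last checks:** the top camera showed the door at about 73° and the tool lying at its original place. The jar and both bottles were where they started, within the few millimetres the camera can resolve. The arm was clear of everything.

**What went wrong:** my first try at the door failed. I closed the gripper only loosely, and it came away without the bar, with no noticeable force on anything. The wrist camera put the fingertips well above where the given gripper dimensions do, and I did not resolve that. I went about 21 mm lower and closed firmly; the fingers stopped at 9 mm on the bar, and the second swing worked.

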